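Run a row of reagent bottles home in the feed track and close the retainer

ROBOT

A 6-joint arm with a two-finger parallel gripper is mounted at the origin on a cart in front of the work surface, level with it; the furniture and walls round the work are solid. World frame = base frame: x ahead of the robot, y to its left, z up, the work surface at z = 0. Lengths are in mm, angles in degrees, forces in N, time in s.
With the tool pointing down it reaches from about 325 to 850 mm from the base axis. Payload 4.4 kg.
Tool frame: the origin (TCP) lies on the centre line of the jaws, within the pads' length; the fingertips stand env.nose_length ahead of it and the grasp point (between the pads) lies 2 mm behind it (env.nose_length is the distance from the TCP to the fingertips, in mm); x points along the fingers, z is the direction in which the jaws open and shut, and the axes are right-handed (so a half turn about x gives the same grasp; the last joint's range is limited). The gripper opens to 94 mm and grips with 3 to 60 N. Pads are 16 mm wide; open, the fingers measure 119 mm over their backs; the gripper's body (75 mm by 177 mm) begins 78 mm behind the grasp point.
Start: joints at [-83.967, 11.837, 88.321, -0, 79.842, -8.623], TCP at [145.473, -556.296, 222.447] pointing down, gripper open.
Joint ranges: [-156.59, 156.59], [-49.26, 127.26], [12.9, 141.05], [-63.56, 243.56], [4.71, 150.69], [-161.64, 161.64]. Speed limits (degrees/s): [159.86, 159.86, 180, 180, 180, 180].

INTERFACE

Orientations are given as [roll, pitch, yaw] about the fixed x, y, z axes, in that order (R = Rz(yaw) Ry(pitch) Rx(roll)).
In Python, from plant import telemetry, eyes, workorder, env gives the robot as it stands.
- The arm moves only by the tool servo_tool, never from a script. Its arguments are lists of equal length, an entry for each row: "claw": the opening, from 0 (shut) to 1 (fully open); "delta_pos": the shift along the tool's x, y, z in cm, a list of three; "spin": the turn about the tool's x in degrees. In form: {"claw": [claw, ...], "delta_pos": [[x, y, z], ...], "spin": [spin, ...]}. A call has exactly 5 rows; each row shifts and turns the commanded pose from where the row before left it, along the tool's axes as they then stand; what a row does not reach is not made up. A row lasts 1/12 s, in which the tool goes at most 41.7 mm and 7.16 degrees, less where a joint would pass 70% of its speed; a pose out of reach is approached as far as the arm can. A call with a gripper value outside its range is refused whole. The fingers move at their own pace and stop on an object; "grip_force" is the grip in N (left out, the last holds). Time passes only in rows, so rows that do not move let the fingers close, or fill a call up. It gives the time, the measured TCP pose, the force and the opening at its end, in the units of the state.
- telemetry.get_obs(): the state, without advancing time (a new reading comes with each control period).
- eyes.get_image(name): name is "scene" or "side" or "wrist"; returns a dict with "image" (420x560x3 uint8, red, green, blue), "fx", "fy", "cx", "cy" (pixels), "cam_to_world" (4x4, takes a point from camera to world coordinates). Camera axes: x right, y down, z forward; pixel columns grow to the right and rows downward; lengths in mm; the calibration is good to about 2 mm. A picture is of the moment at which its call begins. There is no depth.
- workorder.finish_job(): hands the job in, once; it reports no verdict.
The state is a dict: "clock": time; "joint_positions": joint angles; "joint_velocities": joint speeds; "joint_torque": joint torques, N m; "ee_pos": TCP position; "eef_rot": TCP orientation; "ft_force": force on the tool from outside, world axes, zero at the start; "moment": the same for the moment, N m; "grip_width": finger opening in mm.
Only numpy, scipy, OpenCV 4.12 (cv2) and the standard library are available. Lean on these libraries where they do the work, as an engineer would, in place of code of your own. Each camera call takes 0.05 s, during which the arm holds its last target.

TASK

Four bottles stand in a touching row in the metal feed track: push them along together as one train, without letting the row come apart, until the front one is right up against the end stop. Then push the swinging retainer arm fully round, square across the track behind the last bottle, and leave it there. Only push with the fingertips or the outside of the fingers: grip, lift and tip nothing, and leave the things standing around undisturbed.

Things in the scene. Friction and masses are not known exactly. Their poses are not given: they have to be found in the camera images.
- track: Fixed grey metal feed track, 360x66 mm. Origin: centre of its underside, on the worktop. Its x axis is the push direction, from the open end (x = -180 mm) to the end stop (face at x = +155 mm, 55 mm high); z up. Bottles stand on its floor, 5 mm above the worktop. Guide rails: inner faces y = +-21.5, outer +-27.5 mm, tops at 18 mm. A slim post (top at 43 mm) at x = -3.5, y = -28.5 mm stops the arm.
- stop_face (a point): Centre of the end stop's face, 30 mm above the worktop, at track x = +155 mm, y = 0. Same axes as the track.
- retainer (a joint): Vertical hinge of the retainer arm. 0: the arm points along the track's -x, beside the lane; growing values swing it over the lane; limit 1.571: closed, square across the lane, pointing to the track's -y, its front face at track x = -9 mm, 4 mm behind the last bottle when the row is home. Starts open, swung outward, at -0.7 to -0.15. Friction of 0.04 N m keeps it where it is left.
- retainer_pivot (a point): Axis of the retainer arm at track x = -14 mm, y = +45 mm, 40 mm above the worktop, on a steel post 62 mm high and 12 mm thick outside the rail. The arm's hub has a radius of 11 mm.
- retainer_tip (a point): Point in the free end of the retainer arm, 85 mm from the pivot, on the blade's centre line, 40 mm above the worktop. The arm is a steel blade 10 mm thick and 24 mm tall (28 to 52 mm above the worktop) with a rounded end 91 mm from the pivot.
- row_bottle_1: White plastic reagent bottle with a white screw cap in the track's row: the front one, nearest the end stop. 40 mm diameter (straight wall up to about 50 mm), 82 mm high, about 50 g; all four are alike and touch. Origin: centre of its underside. Home is track x = 135 mm; it starts 50 to 110 mm short of that.
- row_bottle_2: White plastic reagent bottle with a white screw cap in the track's row: the second. 40 mm diameter (straight wall up to about 50 mm), 82 mm high, about 50 g; all four are alike and touch. Origin: centre of its underside. Home is track x = 95 mm; it starts 50 to 110 mm short of that.
- row_bottle_3: White plastic reagent bottle with a white screw cap in the track's row: the third. 40 mm diameter (straight wall up to about 50 mm), 82 mm high, about 50 g; all four are alike and touch. Origin: centre of its underside. Home is track x = 55 mm; it starts 50 to 110 mm short of that.
- row_bottle_4: White plastic reagent bottle with a white screw cap in the track's row: the last one, nearest the open end, which is to be pushed. 40 mm diameter (straight wall up to about 50 mm), 82 mm high, about 50 g; all four are alike and touch. Origin: centre of its underside. Home is track x = 15 mm; it starts 50 to 110 mm short of that.
- spare_bottle: Bystander: loose reagent bottle of the same kind (40 mm diameter, 82 mm high) standing on the worktop beside the track, not in it. Leave it. Origin: centre of its underside.
- spare_vial: Bystander: dark loose vial with screw cap, 16 mm diameter, 45 mm high, on the worktop beyond the track near its stop end. Leave it. Origin: centre of its underside.
- dish: Bystander: round flat petri dish, 62 mm across, 14 mm high. Origin: centre of its underside.
- lab_timer: Bystander: flat lab timer, 62x62x18 mm. Origin: centre of its underside.
Not all that is in view belongs to the job. What is shaped like the row_bottle_4 but purple or red is not meant.

How it is judged:
By the outcome, as a careful person would: the job done as asked, in the order asked, and still so for the second after the job is handed in, with the robot touching nothing.
It also fails if it takes over 50 s, if anything falls off the work surface, if the arm or the gripper's body presses on something with over 40 N, if the wrist force passes 120 N, or if a joint passes its speed limit or range.

## Working session

There is one attempt and no reset: what is moved stays moved. The work goes in short steps, Python scripts to look and compute and a tool call to move; the robot and the scene stay as the last step left them, time stands still between calls to the robot, and variables do not carry over. Pictures are saved under pics/ and viewed, and the job is handed in when it is done.

Besides the shell and the picture viewer there is one more tool, called after "Emit:" as name(argument=value, ...), one argument or row to a line, values as JSON. servo_tool: Moves the arm, as the interface text tells. Its arguments: {"type":"object","properties":{"claw":{"type":"array","items":{"type":"number"}},"delta_pos":{"type":"array","items":{"type":"array","items":{"type":"number"}}},"spin":{"type":"array","items":{"type":"number"}},"grip_force":{"type":"number"}},"required":["claw","delta_pos","spin"]}

```bash
mkdir -p pics; ls; cat > h.py <<'E'
from plant import telemetry, eyes, workorder, env
import cv2, numpy as np
def snap(n,f):
    d=eyes.get_image(n); cv2.imwrite('pics/'+f,d['image'][:,:,::-1]); np.savez('pics/'+f[:-4]+'.npz',**d); return d
def ray(d,u,v,z):
    T=np.array(d['cam_to_world']); r=T[:3,:3]@np.array([(u-d['cx'])/d['fx'],(v-d['cy'])/d['fy'],1]); o=T[:3,3]
    return o+r*(z-o[2])/r[2]
def proj(d,p):
    T=np.array(d['cam_to_world']); c=T[:3,:3].T@(np.array(p)-T[:3,3]); return d['fx']*c[0]/c[2]+d['cx'],d['fy']*c[1]/c[2]+d['cy']
E
python3 - <<'E'
from h import *
for n in ['scene','side','wrist']:
    d=snap(n,n+'0.png'); print(n,d['fx'],np.round(d['cam_to_world'],3).tolist())
print(telemetry.get_obs(),env.nose_length)
E
```

```text
pics
scene 527.8408179525537 [[0.896, -0.167, 0.411, -23.11], [-0.443, -0.386, 0.809, -1206.059], [0.023, -0.907, -0.42, 566.903], [0.0, 0.0, 0.0, 1.0]]
side 484.5273301902414 [[-0.956, -0.183, 0.231, 266.561], [-0.294, 0.531, -0.794, 536.403], [0.023, -0.827, -0.562, 606.541], [0.0, 0.0, 0.0, 1.0]]
wrist 371.22295042807445 [[0.254, -0.928, -0.273, 224.594], [-0.967, -0.244, -0.068, -535.531], [-0.003, 0.281, -0.96, 383.863], [0.0, 0.0, 0.0, 1.0]]
{'clock': 0.15, 'joint_positions': array([-8.39658929e+01,  1.18742231e+01,  8.83845886e+01, -7.51731221e-04,
        7.98430831e+01, -8.62502831e+00]), 'joint_velocities': array([-0.04333502, -0.14293431, -0.32114036, -0.07793058,  0.00945509,
        0.03555129]), 'joint_torque': array([ 1.02939517e-03, -3.71307814e+01, -2.81813014e+01,  6.99329213e-02,
        3.26939032e-02, -9.21061064e-05]), 'ee_pos': array([ 145.41606823, -555.69184139,  221.55740989]), 'eef_rot': array([171.79090768,  89.89810245,  96.45017633]), 'ft_force': array([0.07773383, 0.77296275, 0.17640569]), 'moment': array([-0.04548412, -0.00557333, -0.00430298]), 'grip_width': 93.92782151163553} 17.0
```

View pics/scene0.png

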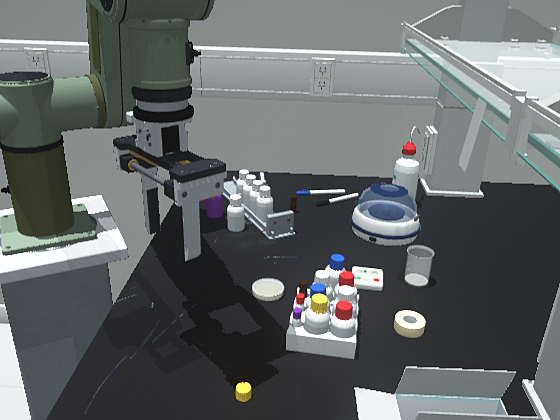

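View pics/side0.png

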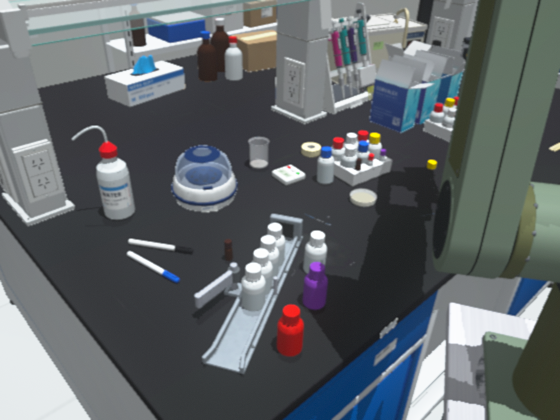

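View pics/wrist0.png

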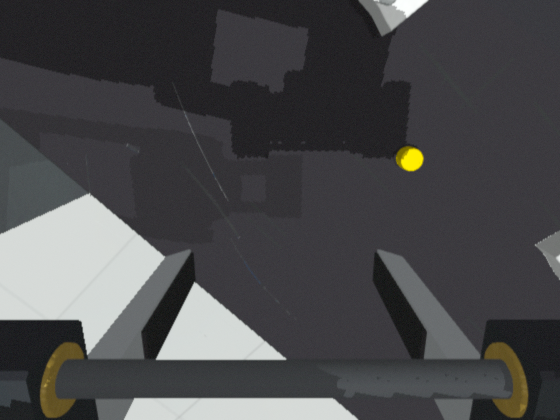

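The row of four white bottles is in the side view at about (253,287) to (275,240). Other things that could be mistaken for it are the spare white bottle (316,252), purple (316,287) and red (290,333). The retainer arm is at (215,288), with its post at about (235,275). I'll check this in a crop.

```bash
python3 - <<'E'
import cv2
a=cv2.imread('pics/side0.png')[200:380,180:350]
cv2.imwrite('pics/c1.png',cv2.resize(a,None,fx=3.3,fy=3.3,interpolation=cv2.INTER_CUBIC))
a=cv2.imread('pics/scene0.png')[150:260,180:320]
cv2.imwrite('pics/c2.png',cv2.resize(a,None,fx=5,fy=5,interpolation=cv2.INTER_CUBIC))
E
```

```text
(no output)
```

View pics/c1.png

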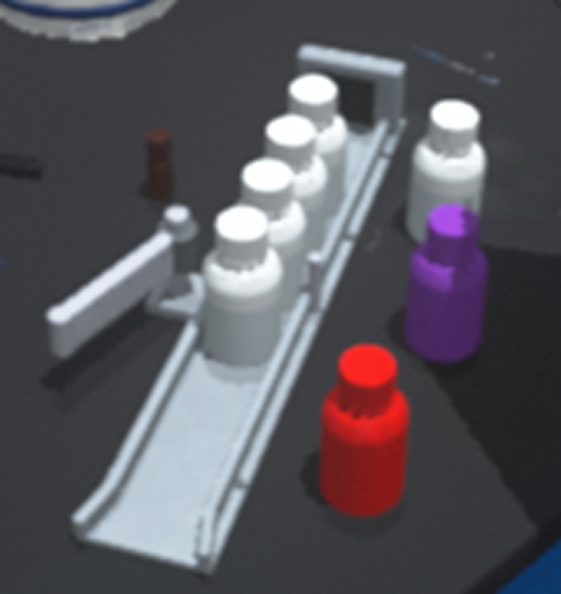

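View pics/c2.png

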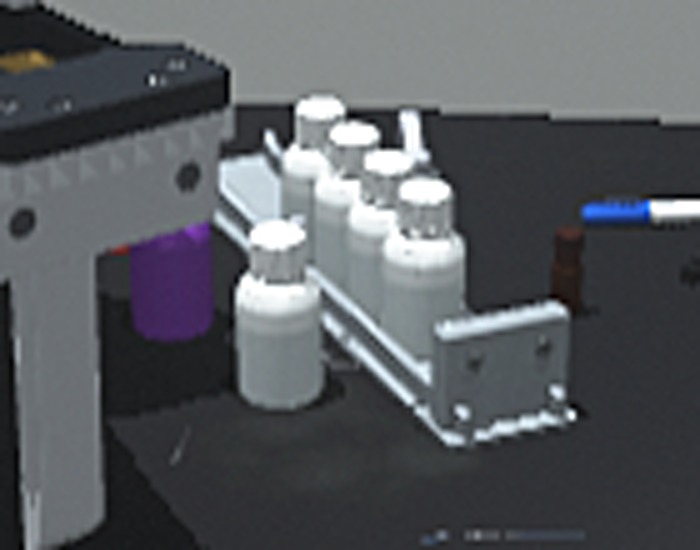

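```bash
cat > fit.py <<'E'
from h import *
from scipy.optimize import least_squares
def load(f): return dict(np.load('pics/'+f))
d=load('side0.npz')
def c(u,v): return u/3.3+180, v/3.3+200
if __name__=='__main__':
  pts={'b1':(313,86,87),'b2':(291,128,87),'b3':(268,173,87),'b4':(242,220,87),'pivot':(177,213,62),'armtipTop':(58,316,52),'endL':(82,540,0),'endR':(210,574,0),'stopL':(300,48,55),'stopR':(405,66,55),'post':(316,257,43),'spare':(455,114,82),'vial':(158,136,45),'purple':(455,220,82),'red':(367,362,82)}
  P={}
  for k,(u,v,z) in pts.items():
    P[k]=ray(d,*c(u,v),z); print(k,P[k].round(1))
  b=[P['b%d'%i] for i in (1,2,3,4)]
  print([np.linalg.norm(b[i]-b[i+1]) for i in range(3)])
  # rough world transform: track x dir
  # fit track pose x0,y0,th using pivot, post, stop and caps lateral
  obs=[('pivot',(-14,45)),('post',(-3.5,-28.5)),('endL',(-180,33)),('endR',(-180,-33))]
  def res(p):
    R=np.array([[np.cos(p[2]),-np.sin(p[2])],[np.sin(p[2]),np.cos(p[2])]]);r=[]
    for k,q in obs: r+=list(p[:2]+R@q-P[k][:2])
    for q in b: r.append(2*(R.T@(q[:2]-p[:2]))[1])
    return r
  dx=b[0]-b[3]
  s=least_squares(res,[*(b[3][:2]),np.arctan2(dx[1],dx[0])])
  p=s.x; print('track',p[:2].round(1),np.degrees(p[2]).round(2)); print(np.round(s.fun,1))
  R=np.array([[np.cos(p[2]),-np.sin(p[2])],[np.sin(p[2]),np.cos(p[2])]])
  for k in P: print(k,(R.T@(P[k][:2]-p[:2])).round(1))
E
python3 fit.py
```

```text
b1 [ 479.1 -162.7   87. ]
b2 [ 478.5 -121.5   87. ]
b3 [477.6 -80.7  87. ]
b4 [477.7 -41.   87. ]
pivot [522.1 -63.2  62. ]
armtipTop [553.3  17.9  52. ]
endL [506.2 101.3   0. ]
endR [443.1 100.7   0. ]
stopL [ 511.9 -241.6   55. ]
stopR [ 445.6 -243.8   55. ]
post [448.5 -74.1  43. ]
spare [ 398.6 -169.4   82. ]
vial [ 565.9 -142.6   45. ]
purple [377.5 -81.1  82. ]
red [392.4  28.9  82. ]
[np.float64(41.1560806972265), np.float64(40.786061762495144), np.float64(39.74291906508504)]
track [477.7 -78.2] -89.1
[ 0.4 -0.3  0.7 -1.1  1.7  0.9 -1.2  0.6 -0.   0.1 -0.4  1.1]
b1 [84.4 -0. ]
b2 [43.3  0. ]
b3 [ 2.5 -0.2]
b4 [-37.2   0.5]
pivot [-14.3  44.6]
armtipTop [-94.9  77. ]
endL [-179.1   31.2]
endR [-179.4  -31.8]
stopL [163.9  31.6]
stopR [165.1 -34.7]
post [ -4.6 -29.2]
spare [ 90.  -80.6]
vial [65.7 87.1]
purple [   1.3 -100.2]
red [-108.5  -83.6]
```

```bash
cat >> h.py <<'E'
from scipy.spatial.transform import Rotation as Ro
TO=np.array([477.7,-78.2]); TH=np.radians(-89.1)
RT=np.array([[np.cos(TH),-np.sin(TH)],[np.sin(TH),np.cos(TH)]])
def w(x,y): return TO+RT@np.array([x,y])
def tr(p): return RT.T@(np.array(p)[:2]-TO)
def Rt(o): return Ro.from_euler('xyz',o['eef_rot'],degrees=True).as_matrix()
def go(target,n):
    o=telemetry.get_obs(); D=Rt(o).T@(np.array(target)-o['ee_pos']); print('total cm',(D/10).round(2),'per row/%d'%n,(D/10/n).round(3)); return D
def st():
    o=telemetry.get_obs(); print(round(o['clock'],2),o['ee_pos'].round(1),'track',tr(o['ee_pos']).round(1),o['eef_rot'].round(1),'F',o['ft_force'].round(2),o['grip_width'].round(1),o['joint_positions'].round(1))
E
python3 - <<'E'
from h import *
o=telemetry.get_obs(); print(Rt(o).round(3)); print(w(-85,0)); go([*w(-85,0),222],20)
d=dict(np.load('pics/side0.npz'))
for u,v in [(130,241),(190,250),(128,255),(178,280)]: print('pen',tr(ray(d,u,v,6)).round(0))
E
```

```text
[[-0.     0.967  0.253]
 [ 0.002  0.253 -0.967]
 [-1.     0.    -0.002]]
[476.36487803   6.78951376]
total cm [  0.05  46.25 -46.04] per row/20 [ 2.000e-03  2.313e+00 -2.302e+00]
pen [ 53. 295.]
pen [ 63. 168.]
pen [ 12. 276.]
pen [-24. 151.]
```

Emit:
servo_tool(
  claw=[0,0,0,0,0],
  delta_pos=[
    [0,0,0],
    [0,0,0],
    [0,1.5,-1.5],
    [0,2,-3],
    [0,2,-3],
  ],
  spin=[6.9,6.9,0,0,0],
)

```text
clock: 0.57
ee_pos: [199.3, -479.9, 221.8]
eef_rot: [-178.2, 89.9, 92.5]
ft_force: [0.1, 0.4, -0.2]
grip_width: 64.0
```

```bash
python3 - <<'E'
from h import *
st(); go([*w(-85,0),222],15)
E
```

```text
Traceback (most recent call last):
  File "h.py", line 19, in st
    o=telemetry.get_obs(); print(round(o['clock'],2),o['ee_pos'].round(1),'track',tr(o['ee_pos']).round(1),o['eef_rot'].round(1),'F',o['ft_force'].round(2),o['grip_width'].round(1),o['joint_positions'].round(1))
                                                                                                                                                            ^^^^^^^^^^^^^^^^^^^^^
AttributeError: 'float' object has no attribute 'round'
```

Emit:
servo_tool(
  claw=[0,0,0,0,0],
  delta_pos=[
    [0,1.8,-3.2],
    [0,1.8,-3.2],
    [0,1.8,-3.2],
    [0,1.8,-3.2],
    [0,1.8,-3.2],
  ],
  spin=[0,0,0,0,0],
)

```text
clock: 0.98
ee_pos: [287.3, -317.3, 222.2]
eef_rot: [176.8, 90.0, 87.6]
ft_force: [1.2, -0.9, 0.9]
grip_width: 31.0
```

Emit:
servo_tool(
  claw=[0,0,0,0,0],
  delta_pos=[
    [0,1.8,-3.2],
    [0,1.8,-3.2],
    [0,1.8,-3.2],
    [0,1.8,-3.2],
    [0,1.8,-3.2],
  ],
  spin=[0,0,0,0,0],
)

```text
clock: 1.4
ee_pos: [374.8, -156.0, 222.4]
eef_rot: [61.2, 90.0, -27.9]
ft_force: [0.0, 0.5, 0.2]
grip_width: 0.8
```

```bash
sed -i "s/o\['grip_width'\].round(1)/round(o['grip_width'],1)/" h.py; python3 - <<'E'
from h import *
st(); go([*w(-85,0),100],6)
E
```

```text
1.4 [ 374.8 -156.   222.4] track [  76.2 -104.1] [ 61.2  90.  -27.9] F [0.02 0.5  0.24] 0.8 [-34.9  -9.8 110.3   0.   79.5  54.3]
total cm [ 12.24  10.39 -16.13] per row/6 [ 2.04   1.731 -2.688]
```

Emit:
servo_tool(
  claw=[0,0,0,0,0],
  delta_pos=[
    [0,2.1,-3.2],
    [0,2.1,-3.2],
    [0,2.1,-3.2],
    [0,2.1,-3.2],
    [0,2.0,-3.3],
  ],
  spin=[0,0,0,0,0],
)

```text
clock: 1.82
ee_pos: [476.7, 6.6, 222.3]
eef_rot: [19.4, 90.0, -69.8]
ft_force: [0.4, -0.3, 0.2]
grip_width: 0.4
```

Emit:
servo_tool(
  claw=[0,0,0,0,0],
  delta_pos=[
    [3,0,0],
    [3,0,0],
    [3,0,0],
    [2,0,0],
    [0,0,0],
  ],
  spin=[0,0,0,0,0],
)

```text
clock: 2.23
ee_pos: [471.5, 5.7, 107.5]
eef_rot: [-100.5, 89.4, 170.4]
ft_force: [-0.6, -0.7, 0.6]
grip_width: 0.2
```

```bash
python3 - <<'E'
from h import *
st(); go([*w(-85,0),33],4)
d=snap('side','side1.png'); a=d['image'][180:380,180:350,::-1]
cv2.imwrite('pics/c3.png',cv2.resize(a,None,fx=3,fy=3,interpolation=cv2.INTER_CUBIC))
E
```

```text
2.23 [471.5   5.7 107.5] track [-84.   -4.9] [-100.5   89.4  170.4] F [-0.58 -0.72  0.62] 0.2 [ -9.8   7.3 108.4  -0.   64.9  79.3]
total cm [ 7.44  0.57 -0.09] per row/4 [ 1.861  0.143 -0.021]
```

View pics/c3.png

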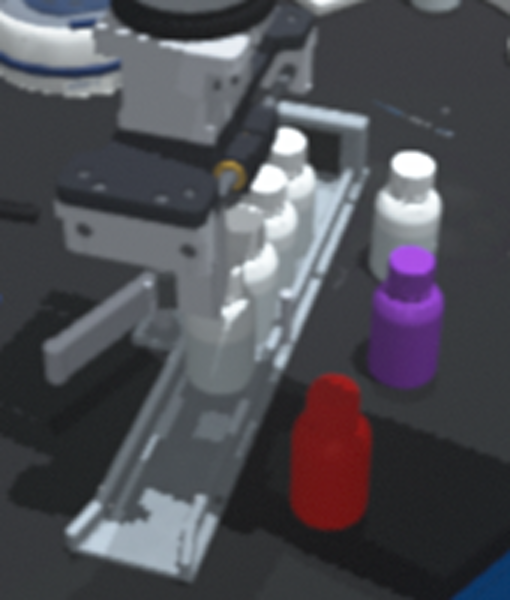

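Emit:
servo_tool(
  claw=[0,0,0,0,0],
  delta_pos=[
    [0,0.5,0],
    [1.5,0,0],
    [1.5,0,0],
    [0.8,0,0],
    [0,0,0],
  ],
  spin=[0,0,0,0,0],
)

```text
clock: 2.7
ee_pos: [481.3, 4.6, 74.4]
eef_rot: [-102.0, 90.0, 168.8]
ft_force: [0.3, -0.4, 0.2]
grip_width: 0.6
```

```bash
python3 - <<'E'
from h import *
st(); o=telemetry.get_obs(); print(Rt(o).round(3)); go([*w(-85,0),33],4)
E
```

```text
2.7 [481.3   4.6  74.4] track [-82.8   4.9] [-102.    90.   168.8] F [ 0.31 -0.41  0.24] 0.6 [ -9.8  11.  108.8   0.   60.2  79.4]
[[-0.     1.     0.015]
 [ 0.     0.015 -1.   ]
 [-1.    -0.    -0.   ]]
total cm [ 4.14 -0.48 -0.22] per row/4 [ 1.036 -0.121 -0.055]
```

Emit:
servo_tool(
  claw=[0,0,0,0,0],
  delta_pos=[
    [0,-0.5,0],
    [1.2,0,0],
    [1.2,0,0],
    [1.2,0,0],
    [0.5,0,0],
  ],
  spin=[0,0,0,0,0],
)

```text
clock: 3.12
ee_pos: [476.1, 4.6, 33.6]
eef_rot: [74.7, 90.0, -14.5]
ft_force: [-1.2, -0.6, 0.1]
grip_width: 0.2
```

Emit:
servo_tool(
  claw=[0,0,0,0,0],
  delta_pos=[
    [0,0,0],
    [0,0,0],
    [0,0,0],
    [0,0,0.2],
    [0,0,0.2],
  ],
  spin=[0,0,0,0,0],
)

```text
clock: 3.53
ee_pos: [476.9, 0.5, 34.2]
eef_rot: [77.9, 89.9, -11.3]
ft_force: [0.1, -0.7, 0.6]
grip_width: 0.4
```

```bash
python3 - <<'E'
from h import *
st()
d=snap('side','side2.png'); a=d['image'][180:380,180:350,::-1]
cv2.imwrite('pics/c4.png',cv2.resize(a,None,fx=3,fy=3,interpolation=cv2.INTER_CUBIC))
snap('wrist','w2.png')
E
```

```text
3.53 [476.9   0.5  34.2] track [-78.7   0.4] [ 77.9  89.9 -11.3] F [ 0.07 -0.65  0.55] 0.4 [-10.4  14.5 110.6  -0.   54.8  78.8]
```

View pics/c4.png

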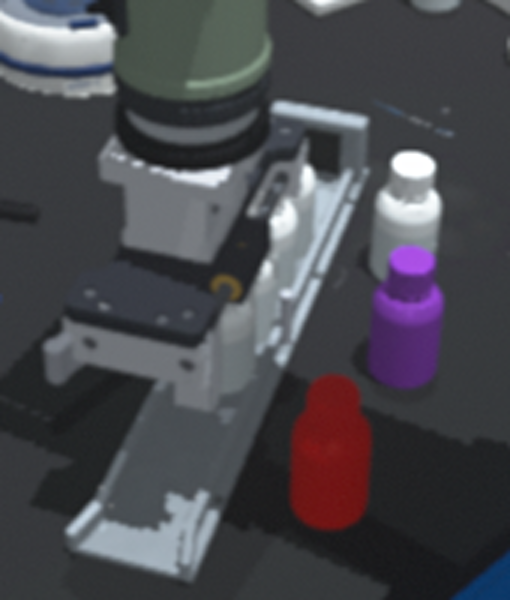

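View pics/w2.png

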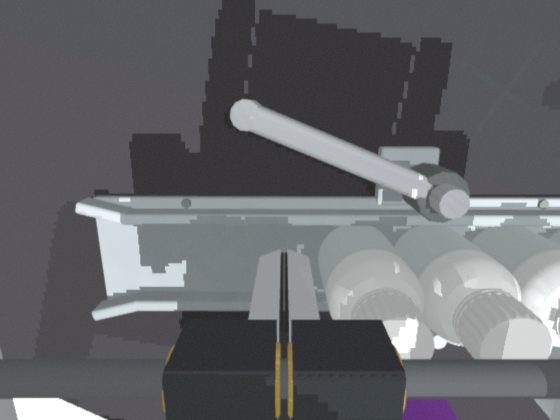

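Emit:
servo_tool(
  claw=[0,0,0,0,0],
  delta_pos=[
    [0,0,0.15],
    [0,0,0.15],
    [0,0,0.15],
    [0,0,0.15],
    [0,0,0.15],
  ],
  spin=[0,0,0,0,0],
)

```text
clock: 4.05
ee_pos: [476.3, -6.9, 33.4]
eef_rot: [-173.7, 90.0, 97.1]
ft_force: [0.3, 0.2, 0.1]
grip_width: 0.5
```

Emit:
servo_tool(
  claw=[0,0,0,0,0],
  delta_pos=[
    [0,0,0.15],
    [0,0,0.15],
    [0,0,0.15],
    [0,0,0.15],
    [0,0,0.15],
  ],
  spin=[0,0,0,0,0],
)

```text
clock: 4.47
ee_pos: [476.3, -14.2, 33.4]
eef_rot: [-162.9, 90.0, 107.9]
ft_force: [-0.5, 1.2, 0.6]
grip_width: 0.3
```

Emit:
servo_tool(
  claw=[0,0,0,0,0],
  delta_pos=[
    [0,0,0.15],
    [0,0,0.2],
    [0,0,0.2],
    [0,0,0.2],
    [0,0,0.2],
  ],
  spin=[0,0,0,0,0],
)

```text
clock: 4.88
ee_pos: [476.6, -24.0, 33.5]
eef_rot: [122.9, 90.0, 33.8]
ft_force: [0.5, 2.4, 1.9]
grip_width: 0.6
```

```bash
python3 - <<'E'
from h import *
st()
snap('wrist','w3.png')
E
```

```text
4.88 [476.6 -24.   33.5] track [-54.2  -0.3] [122.9  90.   33.8] F [0.46 2.41 1.88] 0.6 [-13.3  14.6 110.5   0.   54.8  75.9]
```

View pics/w3.png

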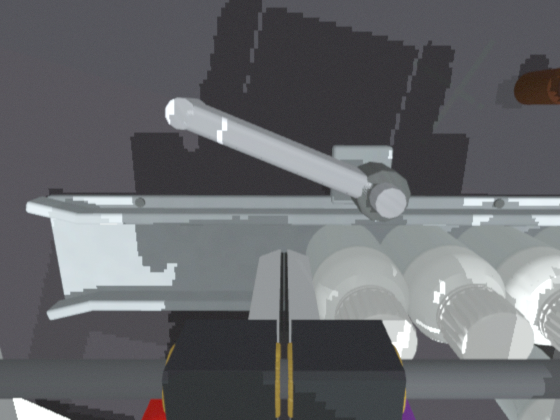

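Emit:
servo_tool(
  claw=[0,0,0,0,0],
  delta_pos=[
    [0,0,0.2],
    [0,0,0.2],
    [0,0,0.2],
    [0,0,0.2],
    [0,0,0.2],
  ],
  spin=[0,0,0,0,0],
)

```text
clock: 5.35
ee_pos: [476.7, -34.0, 33.4]
eef_rot: [-108.1, 90.0, 162.7]
ft_force: [-0.4, 1.7, 0.8]
grip_width: 0.8
```

Emit:
servo_tool(
  claw=[0,0,0,0,0],
  delta_pos=[
    [0,0,0.2],
    [0,0,0.2],
    [0,0,0.2],
    [0,0,0.2],
    [0,0,0.2],
  ],
  spin=[0,0,0,0,0],
)

```text
clock: 5.77
ee_pos: [476.8, -44.0, 33.4]
eef_rot: [-110.9, 90.0, 159.9]
ft_force: [0.8, 2.6, 1.4]
grip_width: 0.3
```

Emit:
servo_tool(
  claw=[0,0,0,0,0],
  delta_pos=[
    [0,0,0.2],
    [0,0,0.2],
    [0,0,0.2],
    [0,0,0.15],
    [0,0,0.15],
  ],
  spin=[0,0,0,0,0],
)

```text
clock: 6.18
ee_pos: [477.0, -52.9, 33.5]
eef_rot: [-163.0, 90.0, 107.8]
ft_force: [-0.6, 1.8, 1.0]
grip_width: 0.7
```

```bash
python3 - <<'E'
from h import *
st()
d=snap('scene','sc3.png'); a=d['image'][150:260,180:320,::-1]
cv2.imwrite('pics/c5.png',cv2.resize(a,None,fx=5,fy=5,interpolation=cv2.INTER_CUBIC))
E
```

```text
6.18 [477.  -52.9  33.5] track [-25.3  -0.3] [-163.    90.   107.8] F [-0.57  1.83  1.  ] 0.7 [-16.7  14.9 110.1   0.   54.9  72.5]
```

View pics/c5.png

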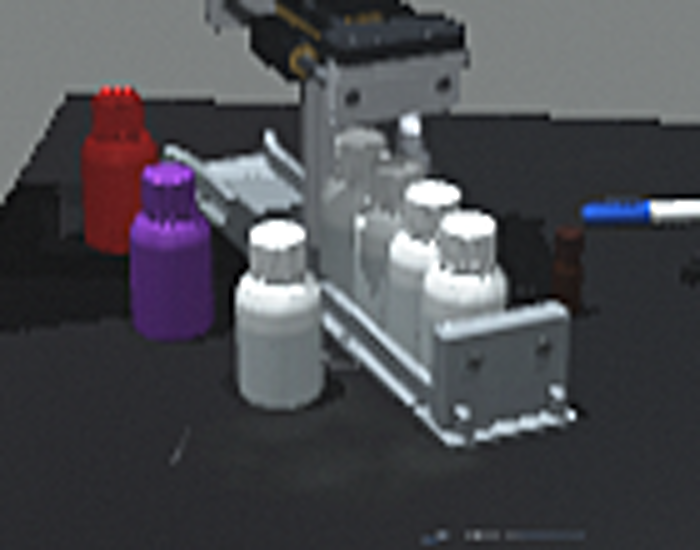

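The row is still together with about 8 mm to go, so I'll slow down and watch the force.

Emit:
servo_tool(
  claw=[0,0,0,0,0],
  delta_pos=[
    [0,0,0.1],
    [0,0,0.1],
    [0,0,0.1],
    [0,0,0.1],
    [0,0,0.1],
  ],
  spin=[0,0,0,0,0],
)

```text
clock: 6.65
ee_pos: [477.1, -57.9, 33.4]
eef_rot: [112.8, 90.0, 23.7]
ft_force: [0.3, 2.2, 0.9]
grip_width: 0.5
```

Emit:
servo_tool(
  claw=[0,0,0,0,0],
  delta_pos=[
    [0,0,0.05],
    [0,0,0.05],
    [0,0,0.05],
    [0,0,0.05],
    [0,0,0.05],
  ],
  spin=[0,0,0,0,0],
)

```text
clock: 7.07
ee_pos: [477.1, -60.3, 33.4]
eef_rot: [-143.9, 90.0, 126.9]
ft_force: [0.5, 1.2, 0.4]
grip_width: 0.0
```

Emit:
servo_tool(
  claw=[0,0,0,0,0],
  delta_pos=[
    [0,0,0.04],
    [0,0,0.04],
    [0,0,0.04],
    [0,0,0.04],
    [0,0,0.04],
  ],
  spin=[0,0,0,0,0],
)

```text
clock: 7.48
ee_pos: [477.0, -61.5, 33.4]
eef_rot: [-172.3, 89.9, 98.5]
ft_force: [0.4, 7.4, 3.5]
grip_width: 0.3
```

Emit:
servo_tool(
  claw=[0,0,0,0,0],
  delta_pos=[
    [0,0,0.03],
    [0,0,0.03],
    [0,0,0],
    [0,0,0],
    [0,0,0],
  ],
  spin=[0,0,0,0,0],
)

```text
clock: 7.9
ee_pos: [477.0, -61.6, 33.5]
eef_rot: [-171.5, 89.9, 99.3]
ft_force: [-0.2, 6.5, 2.4]
grip_width: 0.1
```

```bash
python3 - <<'E'
from h import *
st()
d=snap('scene','sc4.png'); a=d['image'][150:260,180:320,::-1]
cv2.imwrite('pics/c6.png',cv2.resize(a,None,fx=5,fy=5,interpolation=cv2.INTER_CUBIC))
snap('wrist','w4.png')
E
```

```text
7.9 [477.  -61.6  33.5] track [-16.6  -0.5] [-171.5   89.9   99.3] F [-0.2   6.53  2.42] 0.1 [-17.8  15.1 110.    0.2  55.   71.3]
```

View pics/c6.png

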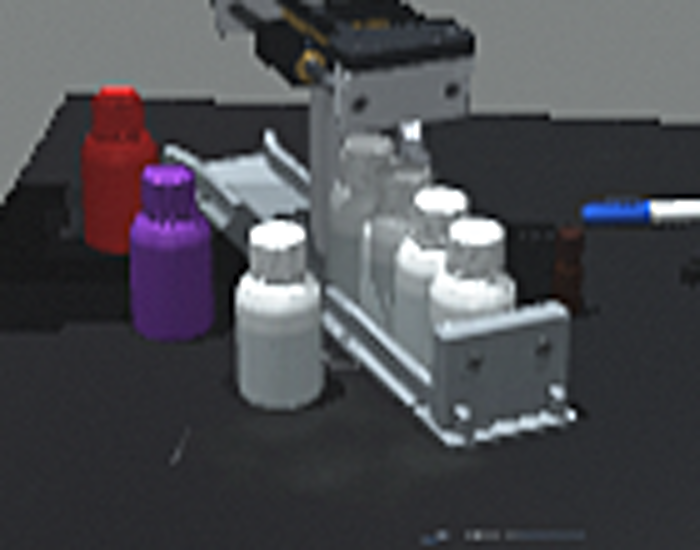

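View pics/w4.png

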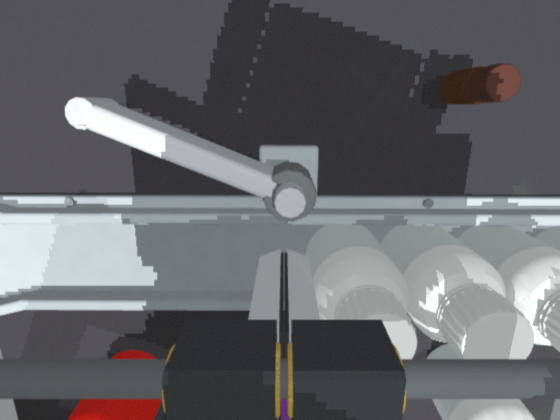

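Emit:
servo_tool(
  claw=[0,0,0,0,0],
  delta_pos=[
    [0,0,-0.1],
    [0,0,-0.15],
    [0,0,-0.3],
    [0,0,-0.6],
    [0,0,-0.9],
  ],
  spin=[0,0,0,0,0],
)

```text
clock: 8.42
ee_pos: [477.0, -42.7, 33.5]
eef_rot: [25.6, 90.0, -63.6]
ft_force: [-0.3, 0.1, 0.2]
grip_width: 0.7
```

Emit:
servo_tool(
  claw=[0,0,0,0,0],
  delta_pos=[
    [-2,0,-1],
    [-2,0,-1],
    [-2,0,0],
    [-2,0,0],
    [-1.5,0,0],
  ],
  spin=[0,0,0,0,0],
)

```text
clock: 8.83
ee_pos: [477.0, -21.8, 130.1]
eef_rot: [66.4, 89.9, -22.7]
ft_force: [-0.0, -0.3, 0.0]
grip_width: 0.7
```

Emit:
servo_tool(
  claw=[0,0,0,0,0],
  delta_pos=[
    [0,2,0],
    [0,2.5,0],
    [0,2.5,0],
    [0,2,0],
    [0,1,0],
  ],
  spin=[0,0,0,0,0],
)

```text
clock: 9.25
ee_pos: [578.8, -20.4, 128.7]
eef_rot: [73.2, 89.9, -15.9]
ft_force: [-0.4, -0.8, 0.2]
grip_width: 0.6
```

```bash
python3 - <<'E'
from h import *
st()
d=snap('scene','sc5.png'); a=d['image'][150:260,180:320,::-1]
cv2.imwrite('pics/c7.png',cv2.resize(a,None,fx=5,fy=5,interpolation=cv2.INTER_CUBIC))
d=snap('side','side5.png'); a=d['image'][180:380,180:350,::-1]
cv2.imwrite('pics/c8.png',cv2.resize(a,None,fx=3,fy=3,interpolation=cv2.INTER_CUBIC))
E
```

```text
9.25 [578.8 -20.4 128.7] track [-56.2 102. ] [ 73.2  89.9 -15.9] F [-0.41 -0.8   0.21] 0.6 [-10.6  17.5  93.   -0.   69.4  78.5]
```

View pics/c7.png

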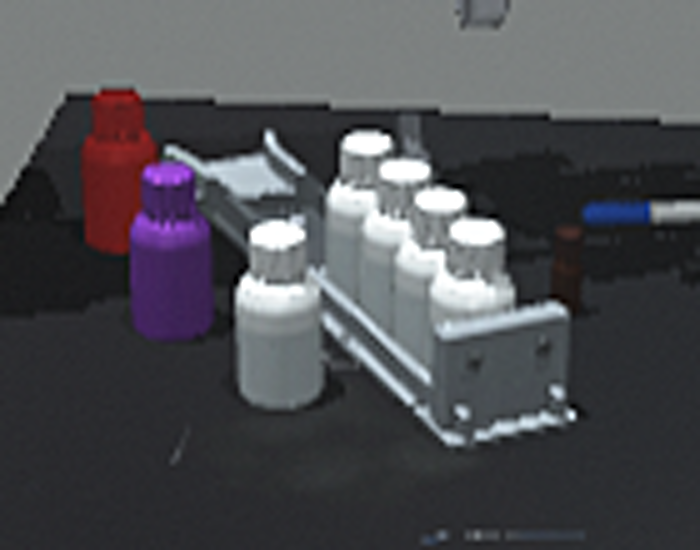

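View pics/c8.png

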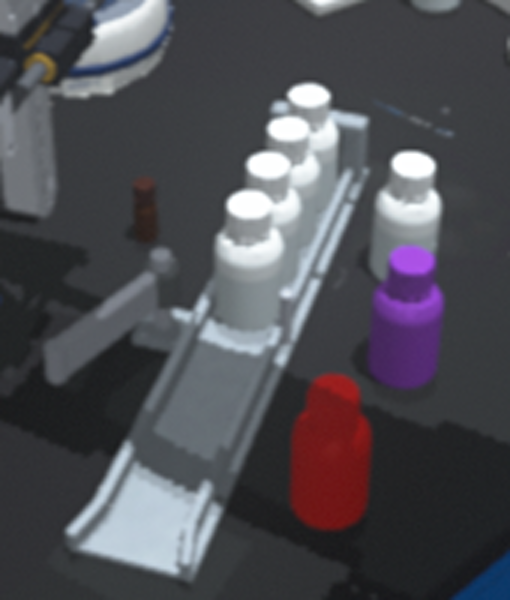

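```bash
python3 - <<'E'
from h import *
d=dict(np.load('pics/side5.npz'))
for u,v,z in [(309,94,87),(288,127,87),(269,163,87),(249,203,87)]: print(tr(ray(d,u/3+180,v/3+180,z)).round(1))
print('waypoints (track) TCP')
P=np.array([-14,45.])
for r in (62,):
  pr=None
  for t in range(-34,92,6):
    a=np.radians(t);u=np.array([-np.cos(a),-np.sin(a)]);n=np.array([np.sin(a),-np.cos(a)])
    h=12.5*abs(np.sin(a))+8*abs(np.cos(a)); f=P+r*u-(5+h)*n
    print(t,f.round(1), None if pr is None else ((f-pr)/10)[::-1].round(2)); pr=f
E
```

```text
[136.4  -0.8]
[96.7  1.4]
[56.9  1.5]
[16.1  1. ]
waypoints (track) TCP
-34 [-55.   95.1] None
-28 [-60.3  89.9] [-0.52 -0.53]
-22 [-65.1  84.1] [-0.59 -0.48]
-16 [-69.2  77.6] [-0.65 -0.41]
-10 [-72.4  70.6] [-0.7  -0.33]
-4 [-74.9  63.1] [-0.74 -0.24]
2 [-76.4  56.3] [-0.69 -0.15]
8 [-77.4  50.9] [-0.54 -0.1 ]
14 [-78.   45.3] [-0.56 -0.05]
20 [-78.   39.6] [-0.57 -0.  ]
26 [-77.5  33.7] [-0.59  0.05]
32 [-76.3  27.8] [-0.59  0.11]
38 [-74.6  21.8] [-0.6   0.18]
44 [-72.1  15.9] [-0.59  0.25]
50 [-69.   10.2] [-0.57  0.31]
56 [-65.1   4.7] [-0.55  0.38]
62 [-60.6  -0.5] [-0.51  0.45]
68 [-55.4  -5.1] [-0.47  0.52]
74 [-49.6  -9.3] [-0.42  0.58]
80 [-43.2 -12.8] [-0.35  0.64]
86 [-36.3 -15.6] [-0.28  0.69]
```

Emit:
servo_tool(
  claw=[0,0,0,0,0],
  delta_pos=[
    [2.4,0,0],
    [2.4,0,0],
    [2.4,0,0],
    [1.3,0,0],
    [0,0,0],
  ],
  spin=[0,0,0,0,0],
)

```text
clock: 9.77
ee_pos: [572.4, -20.0, 39.8]
eef_rot: [-100.1, 89.5, 170.7]
ft_force: [-1.0, -0.0, -0.1]
grip_width: 0.7
```

```bash
python3 - <<'E'
from h import *
st()
E
```

```text
9.77 [572.4 -20.   39.8] track [-56.7  95.6] [-100.1   89.5  170.7] F [-0.98 -0.02 -0.1 ] 0.7 [-10.6  24.   96.3  -0.   60.1  78.5]
```

Emit:
servo_tool(
  claw=[0,0,0,0,0],
  delta_pos=[
    [-0.3,0,0],
    [0,0,0],
    [0,0,0],
    [0,0,-0.2],
    [0,-0.2,-0.2],
  ],
  spin=[0,0,0,0,0],
)

```text
clock: 10.18
ee_pos: [575.7, -17.1, 47.9]
eef_rot: [80.7, 89.8, -8.5]
ft_force: [1.0, -0.5, 0.9]
grip_width: 0.5
```

```bash
python3 - <<'E'
from h import *
st()
E
```

```text
10.18 [575.7 -17.1  47.9] track [-59.6  99. ] [80.7 89.8 -8.5] F [ 0.99 -0.48  0.94] 0.5 [-10.3  23.3  96.2   0.   60.3  78.8]
```

Emit:
servo_tool(
  claw=[0,0,0,0,0],
  delta_pos=[
    [0.1,-0.4,-0.2],
    [0.1,-0.4,-0.2],
    [0.1,-0.4,-0.1],
    [0,-0.4,-0.2],
    [0,-0.4,-0.2],
  ],
  spin=[0,0,0,0,0],
)

```text
clock: 10.6
ee_pos: [553.9, -8.3, 43.4]
eef_rot: [18.8, 90.0, -70.4]
ft_force: [0.7, -1.1, 0.8]
grip_width: 0.2
```

```bash
python3 - <<'E'
from h import *
st()
snap('wrist','w6.png')
E
```

```text
10.6 [553.9  -8.3  43.4] track [-68.7  77.3] [ 18.8  90.  -70.4] F [ 0.68 -1.08  0.83] 0.2 [-9.8 21.5 99.4 -0.  59.  79.4]
```

View pics/w6.png

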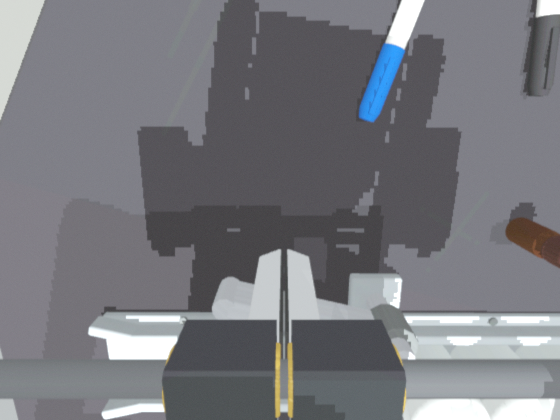

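Emit:
servo_tool(
  claw=[0,0,0,0,0],
  delta_pos=[
    [0,-0.35,-0.17],
    [0,-0.35,-0.16],
    [0,-0.37,-0.12],
    [0,-0.37,-0.12],
    [0,-0.35,-0.08],
  ],
  spin=[0,0,0,0,0],
)

```text
clock: 11.07
ee_pos: [536.1, -1.9, 43.5]
eef_rot: [74.3, 90.0, -14.9]
ft_force: [1.2, -0.7, 0.5]
grip_width: 0.4
```

Emit:
servo_tool(
  claw=[0,0,0,0,0],
  delta_pos=[
    [0,-0.34,-0.07],
    [0,-0.27,-0.05],
    [0,-0.27,-0.05],
    [0,-0.28,-0.03],
    [0,-0.28,-0.02],
  ],
  spin=[0,0,0,0,0],
)

```text
clock: 11.48
ee_pos: [521.8, 0.0, 43.5]
eef_rot: [100.6, 90.0, 11.5]
ft_force: [1.4, -0.4, 0.5]
grip_width: 0.2
```

```bash
python3 - <<'E'
from h import *
st()
snap('wrist','w7.png')
d=snap('side','side7.png'); a=d['image'][180:380,180:350,::-1]
cv2.imwrite('pics/c9.png',cv2.resize(a,None,fx=3,fy=3,interpolation=cv2.INTER_CUBIC))
E
```

```text
11.48 [521.8   0.   43.5] track [-77.5  45.3] [100.6  90.   11.5] F [ 1.44 -0.42  0.46] 0.2 [ -9.5  18.2 104.    0.   57.7  79.6]
```

View pics/w7.png

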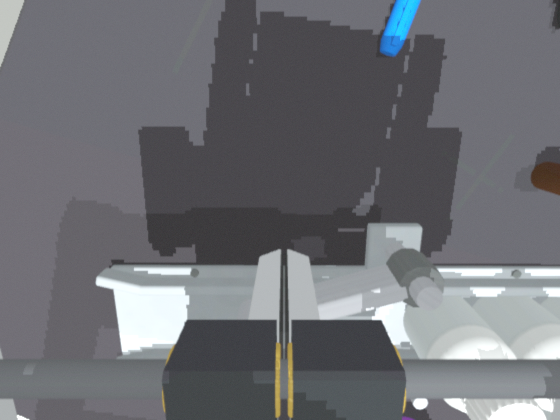

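View pics/c9.png

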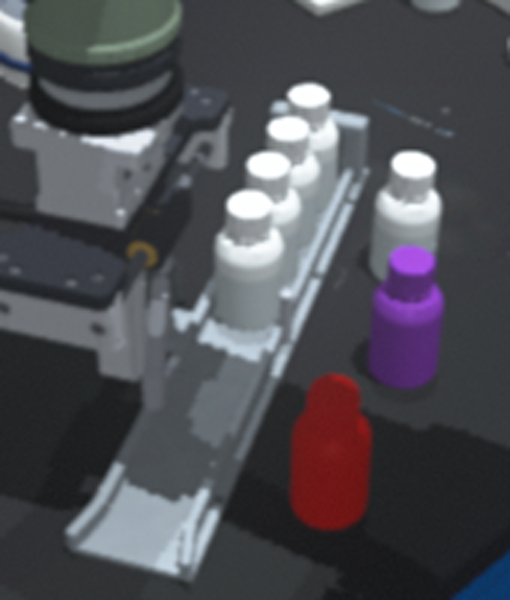

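The arm is swinging as planned and is now at about 14°. I'll carry on to 44°.

Emit:
servo_tool(
  claw=[0,0,0,0,0],
  delta_pos=[
    [0,-0.28,0],
    [0,-0.29,0],
    [0,-0.3,0.02],
    [0,-0.29,0.03],
    [0,-0.3,0.05],
  ],
  spin=[0,0,0,0,0],
)

```text
clock: 12.0
ee_pos: [507.1, -1.2, 43.5]
eef_rot: [131.5, 90.0, 42.4]
ft_force: [1.7, -0.3, -0.4]
grip_width: 0.5
```

Emit:
servo_tool(
  claw=[0,0,0,0,0],
  delta_pos=[
    [0,-0.29,0.06],
    [0,-0.3,0.08],
    [0,-0.3,0.1],
    [0,-0.3,0.12],
    [0,-0.29,0.13],
  ],
  spin=[0,0,0,0,0],
)

```text
clock: 12.42
ee_pos: [492.2, -6.4, 43.4]
eef_rot: [-132.0, 90.0, 138.8]
ft_force: [0.9, 0.3, 0.6]
grip_width: 0.4
```

Emit:
servo_tool(
  claw=[0,0,0,0,0],
  delta_pos=[
    [0,-0.28,0.15],
    [0,-0.29,0.16],
    [0,-0.28,0.18],
    [0,-0.27,0.2],
    [0,-0.26,0.22],
  ],
  spin=[0,0,0,0,0],
)

```text
clock: 12.83
ee_pos: [478.6, -15.8, 43.4]
eef_rot: [-128.4, 90.0, 142.4]
ft_force: [0.5, 0.3, 0.2]
grip_width: 0.6
```

```bash
python3 - <<'E'
from h import *
st()
snap('wrist','w8.png')
E
```

```text
12.83 [478.6 -15.8  43.4] track [-62.4   1.9] [-128.4   90.   142.4] F [0.48 0.32 0.22] 0.6 [-12.3  13.8 110.    0.   56.2  76.9]
```

View pics/w8.png

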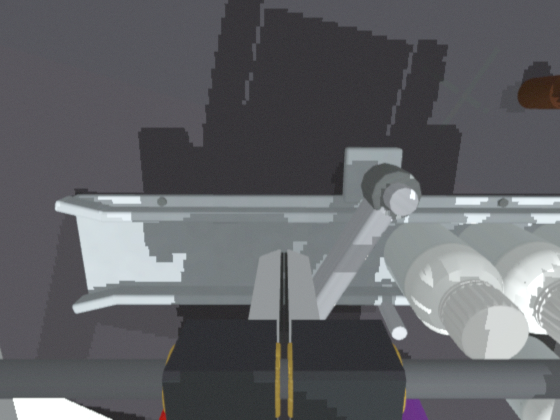

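Emit:
servo_tool(
  claw=[0,0,0,0,0],
  delta_pos=[
    [0,-0.26,0.22],
    [0,-0.25,0.24],
    [0,-0.24,0.26],
    [0,-0.22,0.27],
    [0,-0.21,0.29],
  ],
  spin=[0,0,0,0,0],
)

```text
clock: 13.3
ee_pos: [467.0, -28.8, 43.4]
eef_rot: [-126.4, 90.0, 144.4]
ft_force: [0.4, 1.2, 0.1]
grip_width: 0.1
```

Emit:
servo_tool(
  claw=[0,0,0,0,0],
  delta_pos=[
    [0,-0.2,0.3],
    [0,-0.17,0.3],
    [0,-0.15,0.32],
    [0,-0.12,0.3],
    [0,-0.1,0.25],
  ],
  spin=[0,0,0,0,0],
)

```text
clock: 13.72
ee_pos: [459.9, -43.8, 43.4]
eef_rot: [-104.4, 90.0, 166.5]
ft_force: [0.5, 0.7, 0.3]
grip_width: 0.5
```

```bash
python3 - <<'E'
from h import *
st()
snap('wrist','w9.png')
E
```

```text
13.72 [459.9 -43.8  43.4] track [-34.7 -17.2] [-104.4   90.   166.5] F [0.51 0.7  0.34] 0.5 [-16.2  12.  112.4  -0.   55.7  73. ]
```

View pics/w9.png

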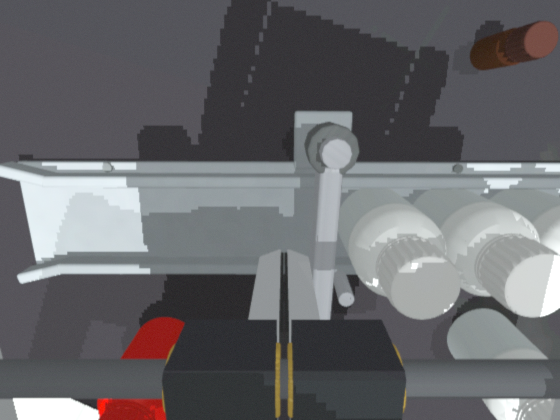

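Nearly closed. I'll go slowly until I feel the arm reach its stop.

Emit:
servo_tool(
  claw=[0,0,0,0,0],
  delta_pos=[
    [0,0,0.08],
    [0,0,0.08],
    [0,0,0.07],
    [0,0,0.05],
    [0,0,0.05],
  ],
  spin=[0,0,0,0,0],
)

```text
clock: 14.18
ee_pos: [459.9, -46.6, 43.3]
eef_rot: [-111.7, 90.0, 159.2]
ft_force: [-0.2, 2.2, -0.2]
grip_width: 0.8
```

Emit:
servo_tool(
  claw=[0,0,0,0,0],
  delta_pos=[
    [0,0,0.04],
    [0,0,0.04],
    [0,0,0.04],
    [0,0,0.03],
    [0,0,0],
  ],
  spin=[0,0,0,0,0],
)

```text
clock: 14.6
ee_pos: [459.9, -46.7, 43.3]
eef_rot: [-169.0, 89.8, 101.8]
ft_force: [0.6, 6.6, 1.0]
grip_width: 0.8
```

Emit:
servo_tool(
  claw=[0,0,0,0,0],
  delta_pos=[
    [0,0,0.05],
    [0,0,0.05],
    [0,0,0.05],
    [0,0,0],
    [0,0,0],
  ],
  spin=[0,0,0,0,0],
)

```text
clock: 15.02
ee_pos: [459.9, -46.8, 43.3]
eef_rot: [-174.2, 89.7, 96.6]
ft_force: [0.3, 11.4, 2.0]
grip_width: 0.4
```

```bash
python3 - <<'E'
from h import *
st()
snap('wrist','w10.png')
E
```

```text
15.02 [459.9 -46.8  43.3] track [-31.6 -17.3] [-174.2   89.7   96.6] F [ 0.31 11.43  1.95] 0.4 [-16.8  12.1 112.3   0.4  55.8  72.2]
```

View pics/w10.png

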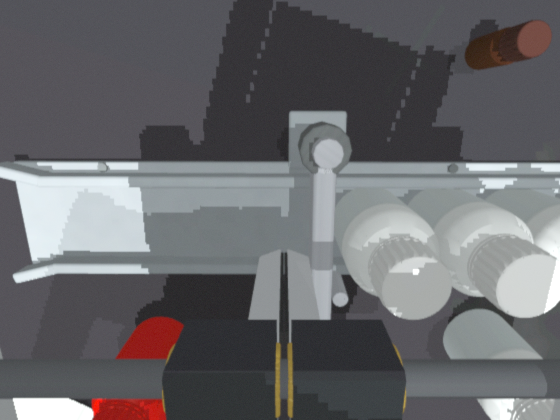

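Emit:
servo_tool(
  claw=[0,0,0,0,0],
  delta_pos=[
    [0,0,-0.1],
    [0,0,-0.2],
    [0,0,-0.4],
    [0,0,-0.8],
    [0,0,-0.8],
  ],
  spin=[0,0,0,0,0],
)

```text
clock: 15.48
ee_pos: [460.2, -26.6, 43.6]
eef_rot: [47.9, 89.9, -41.3]
ft_force: [0.3, 0.1, -0.3]
grip_width: 0.2
```

Emit:
servo_tool(
  claw=[0,0,0,0,0],
  delta_pos=[
    [-2,0,0],
    [-3,0,0],
    [-3,0,0],
    [-3,0,0],
    [-2,0,0],
  ],
  spin=[0,0,0,0,0],
)

```text
clock: 15.9
ee_pos: [461.2, -26.6, 176.5]
eef_rot: [71.2, 89.8, -18.0]
ft_force: [1.5, -0.0, 0.1]
grip_width: 0.6
```

Emit:
servo_tool(
  claw=[0,0,0,0,0],
  delta_pos=[
    [0,0,-2],
    [0,0,-3],
    [0,0,-3],
    [0,0,-2],
    [0,0,0],
  ],
  spin=[0,0,0,0,0],
)

```text
clock: 16.32
ee_pos: [457.9, 76.5, 173.5]
eef_rot: [162.3, 89.9, 73.4]
ft_force: [-0.7, -0.1, -1.1]
grip_width: 0.6
```

```bash
python3 - <<'E'
from h import *
st()
d=snap('side','side11.png'); a=d['image'][180:380,180:350,::-1]
cv2.imwrite('pics/c11.png',cv2.resize(a,None,fx=3,fy=3,interpolation=cv2.INTER_CUBIC))
d=snap('scene','sc11.png'); a=d['image'][150:260,180:320,::-1]
cv2.imwrite('pics/c12.png',cv2.resize(a,None,fx=5,fy=5,interpolation=cv2.INTER_CUBIC))
snap('wrist','w11.png')
E
```

```text
16.32 [457.9  76.5 173.5] track [-155.   -17.4] [162.3  89.9  73.4] F [-0.67 -0.13 -1.12] 0.6 [-1.300e+00  9.000e-01  1.065e+02  1.000e-01  7.260e+01  8.760e+01]
```

View pics/c11.png

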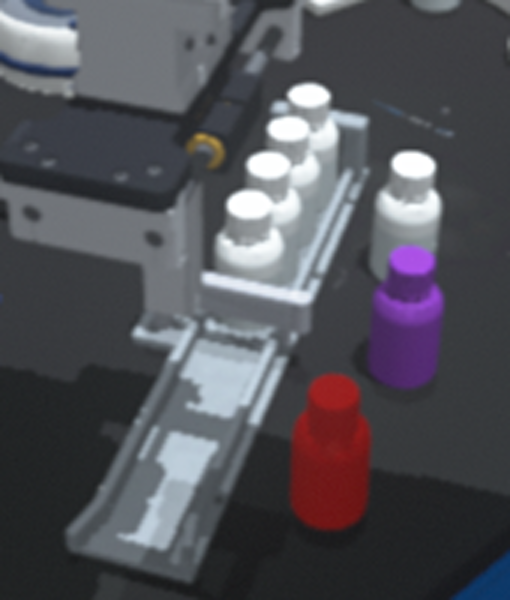

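View pics/c12.png

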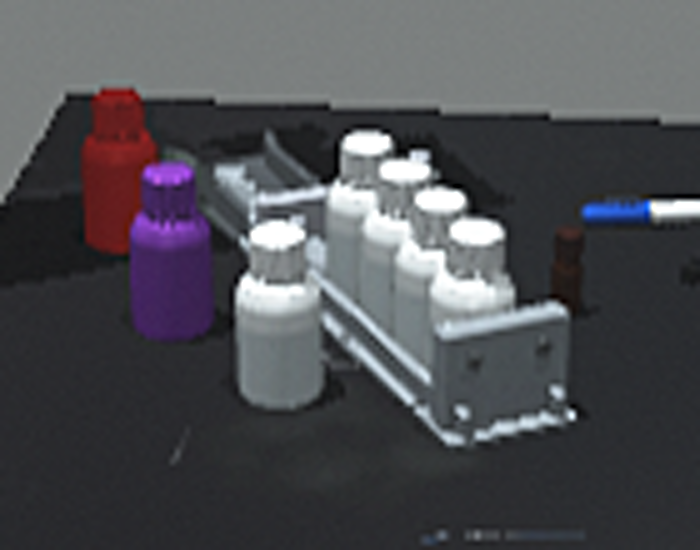

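View pics/w11.png

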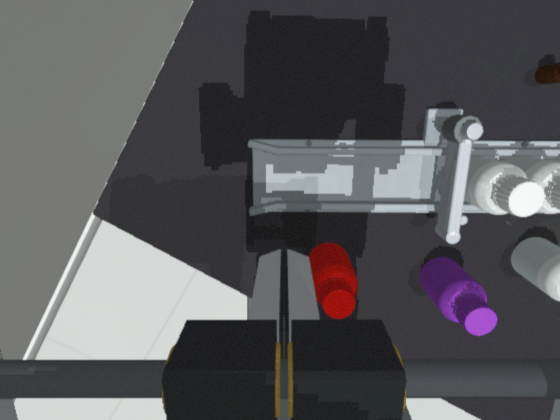

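```bash
python3 - <<'E'
from h import *
a=cv2.imread('pics/w11.png')[90:260,400:560]
cv2.imwrite('pics/c13.png',cv2.resize(a,None,fx=3.5,fy=3.5,interpolation=cv2.INTER_CUBIC))
d=dict(np.load('pics/w11.npz'))
for u,v,z in [(471,130,62),(464,145,52),(452,238,52),(449,220,52),(459,220,52),(459,150,52),(469,150,52)]: print(u,v,tr(ray(d,u,v,z)).round(1))
d=dict(np.load('pics/side11.npz'))
for u,v,z in [(202,275,52),(308,297,52)]: print('side',tr(ray(d,u/3+180,v/3+180,z)).round(1))
E
```

```text
471 130 [-16.9  46.3]
464 145 [-15.7  34.5]
452 238 [-15.  -40.4]
449 220 [-19.4 -25. ]
459 220 [-11.4 -25. ]
459 150 [-19.   30.7]
469 150 [-11.4  30.7]
side [-13.9  19.8]
side [-13.6 -44. ]
```

View pics/c13.png

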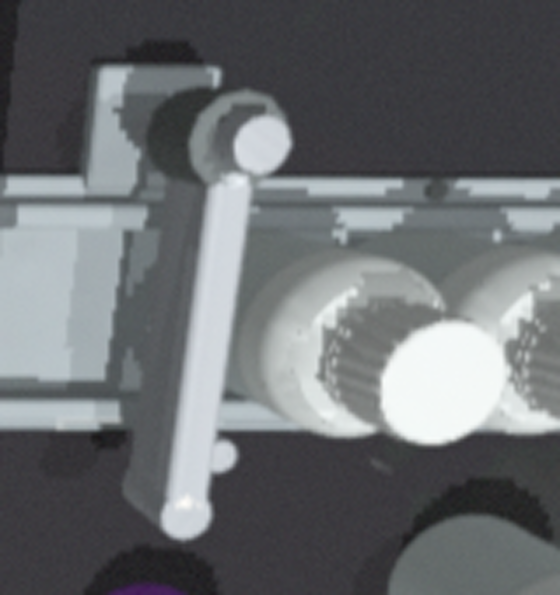

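The blade measures square: its edges are at the same track x along its length, and it rests on the stop post. The row is home, and the robot is touching nothing, so I'm handing the job in.

```bash
python3 -c "
from h import *
print(workorder.finish_job())"
```

```text
the job is handed in; nothing more can be done
None
```

The row is home against the end stop and the retainer arm is closed square behind the last bottle. I handed the job in just after 16 s on the robot's clock; no verdict was reported.

**What I did:** I pushed the row with the closed fingertips at 0.4–2.0 mm per step until the force rose to about 7 N. Then I backed off and swung the retainer round with the outside of the fingers until it stopped firmly at about 11 N. I then lifted the gripper clear.

**Last checks:**
- **Row:** After the push the cap centres measured 136, 97, 57 and 16 mm along the track, against home positions of 135, 95, 55 and 15. The 1–2 mm excess is within the camera calibration. The bottles looked upright and touching in every picture, and looked unmoved after the swing.
- **Retainer:** Its edges keep the same track x along the blade to within 0.4 mm, so it is square, and it rests on the stop post.
- **Small disagreement:** The fingers stopped about 1 mm further along than expected when pushing the bottles, but almost exactly where expected on the retainer. I put this down to calibration, because both pushes ended in a hard stop.
- **Bystanders:** The spare bottle, vial, and the red and purple bottles look unmoved. I did not check the dish and timer again at the end, but the arm stayed well away from both.

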